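# Draw the long spatula out of the cooler's hatch and hold it over the pinch bowl

## Robot

A 6-joint arm with a two-finger parallel gripper is mounted at the origin on the work surface. World frame = base frame: x ahead of the robot, y to its left, z up, the work surface at z = 0. Lengths are in m, angles in rad, forces in N, time in s.
With the tool pointing down it reaches from about 0.425 to 0.95 m from the base axis. Payload 3.5 kg.
Tool frame: the origin (TCP) lies midway between the tips of the shut fingers; the grasp point (between the pads) lies ctrl.grasp_offset behind it (ctrl.grasp_offset is the distance from the TCP to the grasp point, in m); x points along the fingers, y is the direction in which the jaws open and shut, and the axes are right-handed (so a half turn about x gives the same grasp; the last joint's range is limited). The gripper opens to 85 mm and grips with 20 to 120 N. Pads are 22 mm wide; open, the fingers measure 114 mm over their backs; the gripper's body (76 mm by 85 mm) begins 54 mm behind the grasp point. The pads swing forward as they close: fully open they stand 13 mm farther back than shut.
Start: joints at [-1.3, 0.286, 1.577, -0, 1.279, -0.15], TCP at [0.276, -0.616, 0.231] pointing down, gripper open.
Joint ranges: [-2.77, 2.77], [-0.9, 2.22], [0.21, 2.48], [-1.53, 4.67], [0.24, 2.81], [-2.84, 2.84]. Speed limits (rad/s): [2.79, 2.79, 3.14, 3.14, 3.14, 3.14].

## Interface

Orientations are given as a unit quaternion [x, y, z, w].
In Python, from plant import readout, read_camera, sign_off, ctrl gives the robot as it stands.
- The arm moves only by the tool drive_tool, never from a script. Its argument "steps" is a list of rows, each a list of 5 numbers: the shift along the tool's x, y, z in cm, then the turn about the tool's x in degrees, then the opening, from 0 (shut) to 1 (fully open). A call has 1 to 10 rows; each row shifts and turns the commanded pose from where the row before left it, along the tool's axes as they then stand; what a row does not reach is not made up. A row lasts 1/10 s, in which the tool goes at most 50 mm and 8.59 degrees, less where a joint would pass 70% of its speed; a pose out of reach is approached as far as the arm can. A call is refused whole if a number of a shift passes 5 or a number of a turn 8.59, either way. A call with a gripper value outside its range is refused whole. The fingers move at their own pace and stop on an object; "force" is the grip in N (left out, the last holds). Time passes only in rows, so rows that do not move let the fingers close. It gives the time, the measured TCP pose, the force and the opening at its end, in the units of the state.
- readout.get_state(): the state, without advancing time (a new reading comes with each control period).
- read_camera(name): name is "scene" or "top"; returns a dict with "frame" (420x560x3 uint8, red, green, blue), "vertical_fov" (degrees; the focal length in pixels is half the picture's height over the tangent of half this angle, whatever the lens; pixels are square), "cx", "cy" (the principal point, pixels), "k1" (the pictures are not rectified: a ray, as slopes to the right and down, at radius r is drawn at 1 + k1 r^2 times it, then the intrinsics apply), "eye" and "orientation" of the camera in the world. Camera axes: x right, y up, looking along -z (the intrinsics and any distortion apply to the point x, -y, -z); pixel columns grow to the right and rows downward; lengths in m; the calibration is good to about 2 mm. A picture is of the moment at which its call begins. There is no depth.
- sign_off(): hands the job in, once; it reports no verdict.
The state is a dict: "time": time; "qpos": joint angles; "dq": joint speeds; "joint_efforts": joint torques, N m; "eef_pos": TCP position; "tcp_rot": TCP orientation; "contact_force": force on the tool from outside, world axes, zero at the start; "wrist_torque": the same for the moment, N m; "opening": opening from 0.0 (shut) to 1.0 (fully open).
Only numpy, scipy, OpenCV 4.12 (cv2) and the standard library are available. Lean on these libraries where they do the work, as an engineer would, in place of code of your own. Each camera call takes 0.05 s, during which the arm holds its last target. There are 200 camera calls.

## Task

The wooden spatula in the cooler box is longer than the hatch in the lid, and its handle reaches in under the fixed lid panel: tilt it and draw it out through the hatch blade first, without shifting the cooler or disturbing the other things on the bench. Finish with the gripper still holding it, level and still, with the middle of its blade above the pinch bowl and the whole spatula higher than the cooler's lid; do not put it down or let go.

Things in the scene. Friction and masses are not known exactly. Their poses are not given: they have to be found in the camera images.
- cooler: Teal lunch cooler box, loose, about 4 kg, 250 mm (its x) by 360 mm (y) by 125 mm high, latch on the -x face; origin at the centre of its underside, z up. Walls 14 mm. Inner floor flat, 68 mm above the origin; inside 222 mm (x) by 332 mm (y). Lid: teal fixed plate 8 mm thick, underside 117 mm and top 125 mm above the origin, with one open hatch (see hatch).
- hatch (a point): Centre of the open rectangular hatch, level with the lid's top: at (0, -61, 125) mm in the cooler's frame, same axes. In the cooler's frame the hatch spans x -98 to +98 mm and y -146 to +24 mm; the lid panel covers all from y = +24 mm to the +y end, a narrow lip covers y below -146 mm.
- spatula_mid (a point): Middle of the loose wooden spatula: half-way along its 250 mm and half-way up its handle. It lies on the cooler's inner floor roughly along the cooler's y. Axes: +y along the spatula to the handle's end, -y to the blade, z up out of its upper face, x across. Shape: see spatula. Balance point within 5 mm of the middle.
- blade_centre (a point): Centre of the spatula's blade, at (0, -89, -6) mm from spatula_mid, same axes.
- blade_end (a point): Middle of the blade's free edge, at (0, -125, -6) mm from spatula_mid, same axes.
- handle_end (a point): Middle of the handle's end face, at (0, +125, 0) mm from spatula_mid, same axes.
- pinch_bowl: Small white ceramic pinch bowl, loose, 96 mm across the rim and 40 mm high, upright; origin at the centre of its underside, z up.
- ice_block: Clear plastic ice block lying flat, loose, 90 by 60 by 32 mm; origin at the centre of its underside. Leave alone.
- mug: Blue ceramic mug, loose, 80 mm across, 95 mm high, with a handle; origin at the centre of its underside. Leave alone.
- jar: Glass jar with a cap, loose, 60 mm across, 90 mm high; origin at the centre of its underside. Leave alone.
- tea_tin: Plain metal tea tin, loose, 72 mm across, 110 mm high; origin at the centre of its underside. Leave alone.
- spatula: Whole spatula, 80 to 155 g; origin on its underside 9 mm below spatula_mid, same axes. Handle: square bar 18 mm wide (x), 18 mm high (z), from y = -57 to +125 mm. Blade: flat plate 56 mm wide (x), 6 mm thick, from y = -125 to -53 mm, flush with the handle's underside.
Not all that is in view belongs to the job. What is meant by the pinch_bowl is not yellow, and is the larger of those in its own colour.

How it is judged:
By the outcome, as a careful person would: the job done as asked, in the order asked, and still so for the second after the job is handed in, while the arm keeps its last pose, push and grip.
It also fails if it takes over 43 s, if anything falls off the work surface, if the arm or the gripper's body presses on something with over 40 N, if the wrist force passes 120 N, or if a joint passes its speed limit or range.

## Working session

There is one attempt and no reset: what is moved stays moved. The work goes in short steps, Python scripts to look and compute and a tool call to move; the robot and the scene stay as the last step left them, time stands still between calls to the robot, and variables do not carry over. Pictures are saved under pics/ and viewed, about 8 in all and at most 12, crops included, and the job is handed in when it is done.

Besides the shell and the picture viewer there is one more tool, called after "Call:" as name(argument=value, ...), one argument or row to a line, values as JSON. drive_tool: Moves the arm, as the interface text tells. Its arguments: {"type":"object","properties":{"steps":{"type":"array","items":{"type":"array","items":{"type":"number"}}},"force":{"type":"number"}},"required":["steps"]}

```bash
ls; mkdir -p pics
cat > h.py <<'E'
import numpy as np, cv2
from scipy.spatial.transform import Rotation as R
from plant import readout, read_camera, sign_off, ctrl
def K(c):
    f=210/np.tan(np.radians(c["vertical_fov"])/2); return f
def ray(c,u,v):
    f=K(c); d=np.array([(u-c["cx"])/f,(v-c["cy"])/f]); s=d.copy()
    for _ in range(30): s=d/(1+c["k1"]*(s@s))
    w=R.from_quat(c["orientation"]).apply([s[0],-s[1],-1]); return np.array(c["eye"]),w
def atz(c,u,v,z):
    e,w=ray(c,u,v); return e+w*(z-e[2])/w[2]
def proj(c,P):
    p=R.from_quat(c["orientation"]).inv().apply(np.atleast_2d(P)-np.array(c["eye"]))
    s=np.c_[p[:,0]/-p[:,2],-p[:,1]/-p[:,2]]; s=s*(1+c["k1"]*(s**2).sum(1))[:,None]
    return s*K(c)+[c["cx"],c["cy"]]
E
python3 - <<'E'
from h import *
import pickle
for n in("scene","top"):
    c=read_camera(n); pickle.dump(c,open(n+".pkl","wb"))
    cv2.imwrite(f"pics/{n}0.png",cv2.resize(c["frame"][:,:,::-1],(800,600),interpolation=cv2.INTER_CUBIC))
    print(n,{k:v for k,v in c.items() if k!="frame"})
print(readout.get_state(),ctrl.grasp_offset)
E
```

```text
pics
scene {'vertical_fov': 55.79427512099117, 'cx': 281.8256893562571, 'cy': 208.4955286985003, 'k1': -0.08736580561777027, 'eye': array([1.36765016, 0.0951404 , 0.69959433]), 'orientation': array([0.29716737, 0.36230926, 0.69695709, 0.54283917])}
top {'vertical_fov': 55.026245617932084, 'cx': 278.0604447879684, 'cy': 211.6334719110812, 'k1': -0.12019092080402287, 'eye': array([ 0.44653938, -0.11062596,  1.04008579]), 'orientation': array([ 0.04151834, -0.02186535, -0.70584414,  0.70681128])}
{'time': 0.1, 'qpos': array([-1.30001308e+00,  2.87112952e-01,  1.57803488e+00,  1.19074072e-05,
        1.27860222e+00, -1.49999918e-01]), 'dq': array([ 0.00038073, -0.00378553, -0.00211659,  0.00233089, -0.00057302,
        0.00135742]), 'joint_efforts': array([ 6.18512968e-04, -4.07292295e+01, -2.93699169e+01, -1.42207064e-04,
        3.33465243e-03, -6.51392497e-06]), 'eef_pos': array([ 0.27558954, -0.61552583,  0.23005926]), 'tcp_rot': array([-0.69147236, -0.14843454,  0.69155638, -0.14691132]), 'contact_force': array([0.27810327, 0.37218109, 0.03863043]), 'wrist_torque': array([ 0.01574787, -0.02764545, -0.0410534 ]), 'opening': 1.0013955733233788} 0.0187
```

View pics/top0.png

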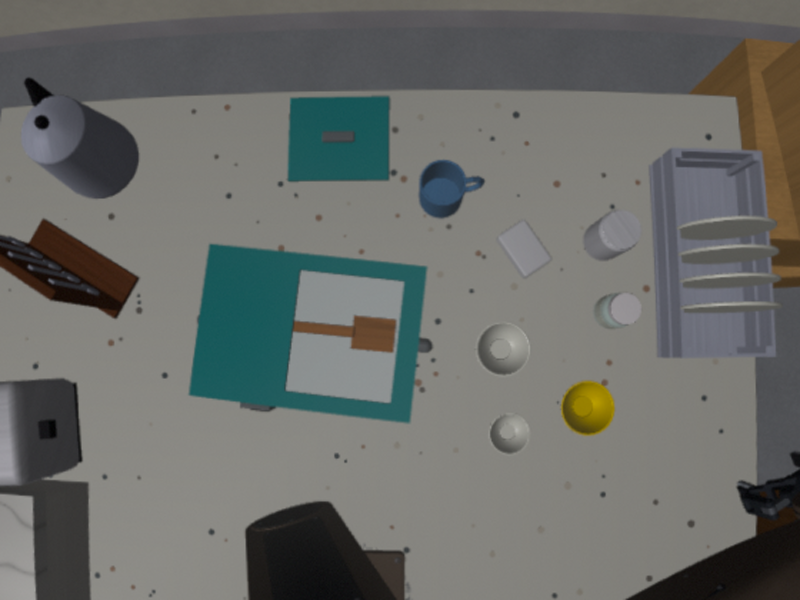

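View pics/scene0.png

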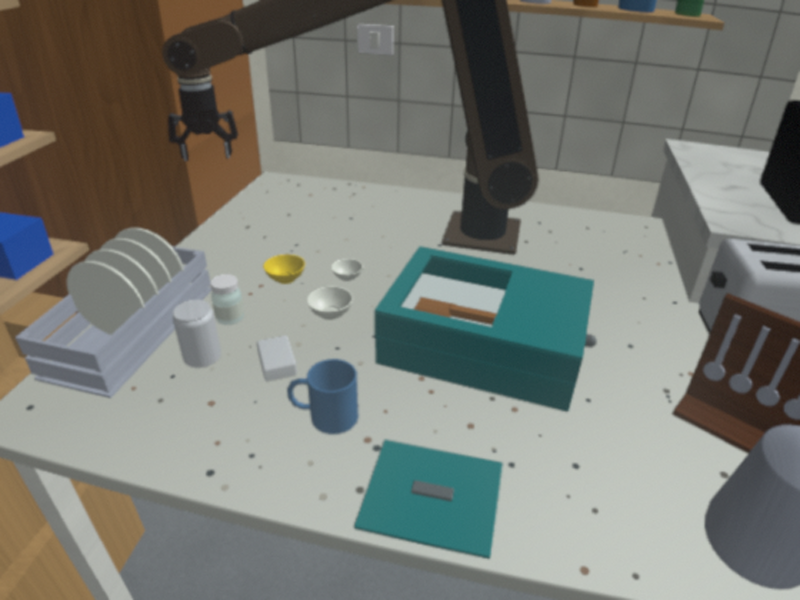

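```bash
cat > m.py <<'E'
from h import *
import pickle
c=pickle.load(open("top.pkl","rb")); s=pickle.load(open("scene.pkl","rb"))
def T(z,*P): return np.array([atz(c,u*.7,v*.7,z) for u,v in P])
L=T(.125,(210,245),(427,266),(410,421),(190,395))
print("lid",L.round(4),L.mean(0)); print("edges",[np.linalg.norm(L[i]-L[i-1]).round(4) for i in range(4)])
H=T(.125,(301,270),(405,281),(391,402),(286,390)); print("hatch",H.round(4),H.mean(0),[np.linalg.norm(H[i]-H[i-1]).round(4) for i in range(4)])
B=T(.074,(355,316),(396,320),(393,353),(351,349)); print("blade",B.round(4),B.mean(0),[np.linalg.norm(B[i]-B[i-1]).round(4) for i in range(4)])
hd=T(.086,(294,327),(352,330)); print("handle",hd)
b=T(.04,(503,348),(477,348),(529.5,348)); print("bowl",b)
b2=[atz(s,u*.7,v*.7,.04) for u,v in((330,301),)]; print("bowl scene",b2)
sl=[atz(s,u*.7,v*.7,.125) for u,v in((417,249),(594,281),(572,402-92),(379,320))]; print("sc",np.array(sl).round(4))
E
python3 m.py
python3 - <<'E'
from h import *
import pickle
c=pickle.load(open("top.pkl","rb"));f=c["frame"][160:305,120:380,::-1]
cv2.imwrite("pics/crop.png",cv2.resize(f,None,fx=3,fy=3,interpolation=cv2.INTER_CUBIC))
E
```

```text
lid [[ 0.6237  0.2241  0.125 ]
 [ 0.5873 -0.1327  0.125 ]
 [ 0.3413 -0.1056  0.125 ]
 [ 0.3781  0.2504  0.125 ]] [0.48260089 0.05903782 0.125     ]
edges [np.float64(0.2471), np.float64(0.3586), np.float64(0.2475), np.float64(0.3579)]
hatch [[ 0.5813  0.0708  0.125 ]
 [ 0.5631 -0.0974  0.125 ]
 [ 0.371  -0.0756  0.125 ]
 [ 0.3885  0.092   0.125 ]] [ 0.47596507 -0.00256407  0.125     ] [np.float64(0.194), np.float64(0.1692), np.float64(0.1934), np.float64(0.1685)]
blade [[ 0.5103 -0.0125  0.074 ]
 [ 0.5036 -0.0816  0.074 ]
 [ 0.4483 -0.0768  0.074 ]
 [ 0.4547 -0.0062  0.074 ]] [ 0.47921928 -0.04426656  0.074     ] [np.float64(0.0559), np.float64(0.0695), np.float64(0.0555), np.float64(0.0709)]
handle [[ 0.4908831   0.08865635  0.086     ]
 [ 0.48615229 -0.00888467  0.086     ]]
bowl [[ 0.45710713 -0.26606881  0.04      ]
 [ 0.45714261 -0.22096788  0.04      ]
 [ 0.45702899 -0.31220618  0.04      ]]
bowl scene [array([ 0.46842563, -0.26046949,  0.04      ])]
sc [[ 0.3567 -0.1052  0.125 ]
 [ 0.3858  0.2525  0.125 ]
 [ 0.498   0.2093  0.125 ]
 [ 0.6165 -0.1149  0.125 ]]
```

View pics/crop.png

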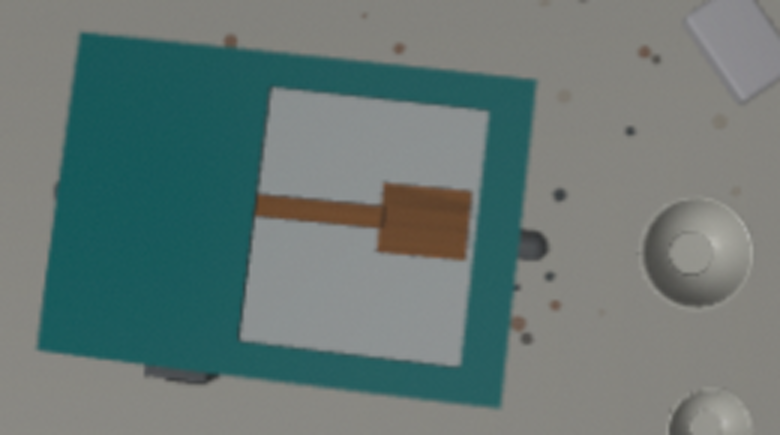

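```bash
cat > go.py <<'E'
import sys
from h import *
st=readout.get_state(); Rt=R.from_quat(st["tcp_rot"]); p=np.array(st["eef_pos"])
print("t",st["time"],"p",p.round(4),"open",round(st["opening"],3),"F",st["contact_force"].round(2),"q",st["qpos"].round(2))
print("tool axes cols\n",Rt.as_matrix().round(4))
ty=Rt.as_matrix()[:,1]; cur=np.arctan2(ty[1],ty[0])
if len(sys.argv)>3:
    g=np.array(sys.argv[1:4],float); print("shift tool cm",(Rt.inv().apply(g-p)*100).round(2))
    if len(sys.argv)>4:
        a=np.radians(float(sys.argv[4])); 
        for k in(0,np.pi): print("turn world",np.degrees((a+k-cur+np.pi)%(2*np.pi)-np.pi).round(2),"(tool x down: negate)")
E
python3 go.py .4846 .0144 .16 -5.2
python3 - <<'E'
from h import *
import pickle
im=[]
a=np.radians(-5.8);Rc=R.from_euler('z',a);o=np.array([.4826,.059,0])
def W(P): return o+Rc.apply(np.array(P)/1000)
lid=W([[-125,-180,125],[125,-180,125],[125,180,125],[-125,180,125]]);ha=W([[-98,-146,125],[98,-146,125],[98,24,125],[-98,24,125]]);bo=W([[-125,-180,0],[125,-180,0],[125,180,0],[-125,180,0]])
Rs=R.from_euler('z',np.radians(-5.2));m=np.array([.4873,.0443,.077])
sp=m+Rs.apply(np.array([[-28,-125,-3],[28,-125,-3],[28,-53,-3],[9,-53,9],[9,30,9],[-9,30,9],[-9,-53,9],[-28,-53,-3]])/1000)
t=np.linspace(0,6.28,40);bw=np.c_[.457+.048*np.cos(t),-.2665+.048*np.sin(t),0*t+.04]
for n,x0,y0 in(("top",120,150),("scene",180,150)):
    c=pickle.load(open(n+".pkl","rb"));f=cv2.resize(c["frame"][:,:,::-1],None,fx=3,fy=3,interpolation=cv2.INTER_CUBIC)
    for P,col in((lid,(0,0,255)),(ha,(0,255,255)),(bo,(255,0,0)),(sp,(0,255,0)),(bw,(255,0,255))):
        cv2.polylines(f,[np.round(proj(c,P)*3+1).astype(int)],True,col,1)
    im.append(f[y0*3:y0*3+450,x0*3:x0*3+780][:300+150*0+0 or 450])
cv2.imwrite("pics/ov_top.png",im[0]);cv2.imwrite("pics/ov_scene.png",im[1])
E
```

```text
t 0.1 p [ 0.2756 -0.6155  0.2301] open 1.001 F [0.28 0.37 0.04] q [-1.3   0.29  1.58  0.    1.28 -0.15]
tool axes cols
 [[-6.000e-04  4.085e-01 -9.128e-01]
 [ 2.100e-03 -9.128e-01 -4.085e-01]
 [-1.000e+00 -2.100e-03 -3.000e-04]]
shift tool cm [  7.13 -48.95 -44.81]
turn world 60.69 (tool x down: negate)
turn world -119.31 (tool x down: negate)
```

View pics/ov_scene.png

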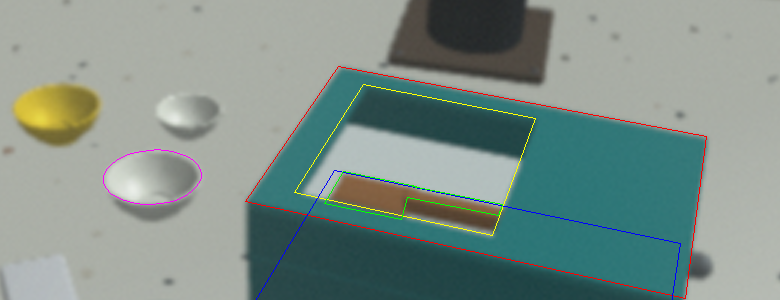

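View pics/ov_top.png

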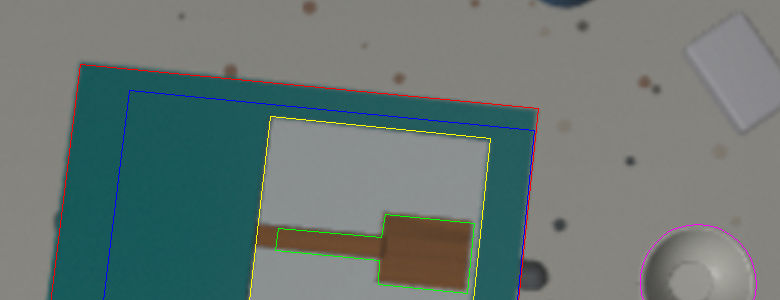

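Call:
drive_tool(
  steps=[
    [0, 0, 0, -7.6, 0.6],
    [0, 0, 0, -7.6, 0.6],
    [0, 0, 0, -7.6, 0.6],
    [0, 0, 0, -7.6, 0.6],
    [0, 0, 0, -7.6, 0.6],
    [0, 0, 0, -7.6, 0.6],
    [0, 0, 0, -7.6, 0.6],
    [0, 0, 0, -7.6, 0.6],
  ],
  force=20,
)

```text
time: 0.9
eef_pos: [0.2756, -0.6157, 0.2305]
tcp_rot: [0.521, 0.479, -0.52, 0.478]
contact_force: [0.5, -0.1, 0.7]
opening: 0.595
```

Call:
drive_tool(
  steps=[
    [0, 1, -4.5, 0, 0.6],
    [0, 1, -4.5, 0, 0.6],
    [0, 1, -4.5, 0, 0.6],
    [0, 1, -4.5, 0, 0.6],
    [0, 1, -4.5, 0, 0.6],
    [0, 1, -4.5, 0, 0.6],
    [0, 1, -4.5, 0, 0.6],
    [0, 1, -4.5, 0, 0.6],
    [0, 1, -4.5, 0, 0.6],
    [0, 1, -4.5, 0, 0.6],
  ],
)

```text
time: 1.9
eef_pos: [0.4152, -0.1748, 0.231]
tcp_rot: [0.522, 0.477, -0.522, 0.477]
contact_force: [0.0, 0.2, 0.1]
opening: 0.601
```

```bash
python3 go.py .4846 .0144 .16 -5.2
```

```text
t 1.9 p [ 0.4152 -0.1748  0.231 ] open 0.601 F [0.03 0.21 0.08] q [-0.62 -0.23  2.11  0.    1.27 -0.54]
tool axes cols
 [[-1.00e-04  9.96e-01 -8.92e-02]
 [ 2.00e-04 -8.92e-02 -9.96e-01]
 [-1.00e+00 -1.00e-04 -2.00e-04]]
shift tool cm [  7.1    5.22 -19.46]
turn world -0.08 (tool x down: negate)
turn world 179.92 (tool x down: negate)
```

Call:
drive_tool(
  steps=[
    [0, 1, -4, 0, 0.6],
    [0, 1, -4, 0, 0.6],
    [0, 1, -4, 0, 0.6],
    [0, 1, -4, 0, 0.6],
    [1.5, 1.2, -3.4, 0, 0.6],
    [1.5, 0, 0, 0, 0.6],
    [1.5, 0, 0, 0, 0.6],
    [1, 0, 0, 0, 0.6],
    [0, 0, 0, 0, 0.6],
  ],
)

```text
time: 2.8
eef_pos: [0.4827, 0.0116, 0.1741]
tcp_rot: [-0.521, -0.478, 0.523, -0.476]
contact_force: [-0.8, -1.4, 0.2]
opening: 0.597
```

```bash
python3 go.py .4846 .0144 .071 -5.2
python3 - <<'E'
from h import *
import pickle
c=read_camera("scene");pickle.dump(c,open("s1.pkl","wb"))
cv2.imwrite("pics/s1.png",cv2.resize(c["frame"][100:300,200:440,::-1],None,fx=3,fy=3,interpolation=cv2.INTER_CUBIC))
E
```

```text
t 2.8 p [0.4827 0.0116 0.1741] open 0.597 F [-0.78 -1.36  0.2 ] q [-0.19 -0.09  2.09 -0.    1.14 -0.1 ]
tool axes cols
 [[-4.50e-03  9.96e-01 -8.95e-02]
 [ 6.00e-04 -8.95e-02 -9.96e-01]
 [-1.00e+00 -4.50e-03 -2.00e-04]]
shift tool cm [10.31  0.21 -0.29]
turn world -0.07 (tool x down: negate)
turn world 179.93 (tool x down: negate)
```

View pics/s1.png

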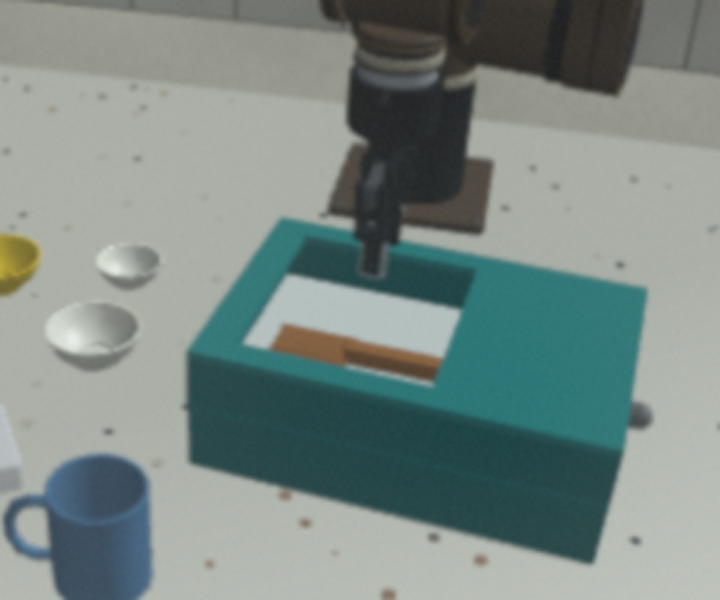

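Call:
drive_tool(
  steps=[
    [2, 0.1, -0.1, 0, 0.6],
    [2, 0.1, -0.2, 0, 0.6],
    [2, 0, 0, 0, 0.6],
    [2, 0, 0, 0, 0.6],
    [0.5, 0, 0, 0, 0.6],
    [0, 0, 0, 0, 0.6],
    [0, 0, 0, 0, 0.6],
  ],
)

```text
time: 3.55
eef_pos: [0.4876, 0.0143, 0.0927]
tcp_rot: [0.522, 0.477, -0.521, 0.478]
contact_force: [0.1, 0.9, -0.3]
opening: 0.601
```

```bash
python3 go.py .4846 .0144 .071 -5.2
```

```text
t 3.55 p [0.4876 0.0143 0.0927] open 0.601 F [ 0.08  0.87 -0.3 ] q [-0.18  0.04  2.14 -0.    0.97 -0.09]
tool axes cols
 [[ 2.20e-03  9.96e-01 -8.91e-02]
 [-4.00e-04 -8.91e-02 -9.96e-01]
 [-1.00e+00  2.30e-03  2.00e-04]]
shift tool cm [ 2.17 -0.3   0.01]
turn world -0.09 (tool x down: negate)
turn world 179.91 (tool x down: negate)
```

Call:
drive_tool(
  steps=[
    [1, -0.3, 0, 0, 0.6],
    [0.8, 0, 0, 0, 0.6],
    [0.4, 0, 0, 0, 0.6],
    [0, 0, 0, 0, 0.5],
    [0, 0, 0, 0, 0.5],
  ],
)

```text
time: 4.05
eef_pos: [0.4835, 0.015, 0.0692]
tcp_rot: [-0.522, -0.477, 0.522, -0.477]
contact_force: [-0.2, 1.0, 1.1]
opening: 0.5
```

```bash
python3 go.py .4846 .0144 .071 -5.2
```

```text
t 4.05 p [0.4835 0.015  0.0692] open 0.5 F [-0.24  1.01  1.12] q [-0.18  0.07  2.15 -0.    0.92 -0.09]
tool axes cols
 [[-3.000e-04  9.961e-01 -8.870e-02]
 [ 0.000e+00 -8.870e-02 -9.961e-01]
 [-1.000e+00 -3.000e-04 -0.000e+00]]
shift tool cm [-0.18  0.11  0.05]
turn world -0.11 (tool x down: negate)
turn world 179.89 (tool x down: negate)
```

Call:
drive_tool(
  steps=[
    [-0.1, 0.1, 0, 0, 0.4],
    [0, 0, 0, 0, 0.2],
    [0, 0, 0, 0, 0],
    [0, 0, 0, 0, 0],
    [0, 0, 0, 0, 0],
    [0, 0, 0, 0, 0],
  ],
  force=30,
)

```text
time: 4.65
eef_pos: [0.4852, 0.0148, 0.071]
tcp_rot: [0.522, 0.477, -0.521, 0.478]
contact_force: [0.1, 0.4, 3.7]
opening: 0.201
```

Call:
drive_tool(
  steps=[
    [-0.4, 0, 0, 0, 0],
    [-0.6, 0, 0, 0, 0],
    [-0.6, 0, 0, 0, 0],
    [-0.6, 0, 0, 0, 0],
    [-0.3, 0, 0, 0, 0],
    [0, 0, 0, 0, 0],
    [0, 0, 0, 0, 0],
  ],
)

```text
time: 5.35
eef_pos: [0.4845, 0.0149, 0.0954]
tcp_rot: [-0.522, -0.477, 0.522, -0.477]
contact_force: [-0.2, 0.6, -0.4]
opening: 0.203
```

```bash
python3 go.py
python3 - <<'E'
from h import *
c=read_camera("scene")
cv2.imwrite("pics/s2.png",cv2.resize(c["frame"][140:280,230:430,::-1],None,fx=4,fy=4,interpolation=cv2.INTER_CUBIC))
E
```

```text
t 5.35 p [0.4845 0.0149 0.0954] open 0.203 F [-0.22  0.64 -0.4 ] q [-0.18  0.03  2.14  0.    0.97 -0.09]
tool axes cols
 [[-0.      0.9961 -0.0887]
 [ 0.     -0.0887 -0.9961]
 [-1.     -0.     -0.    ]]
```

View pics/s2.png

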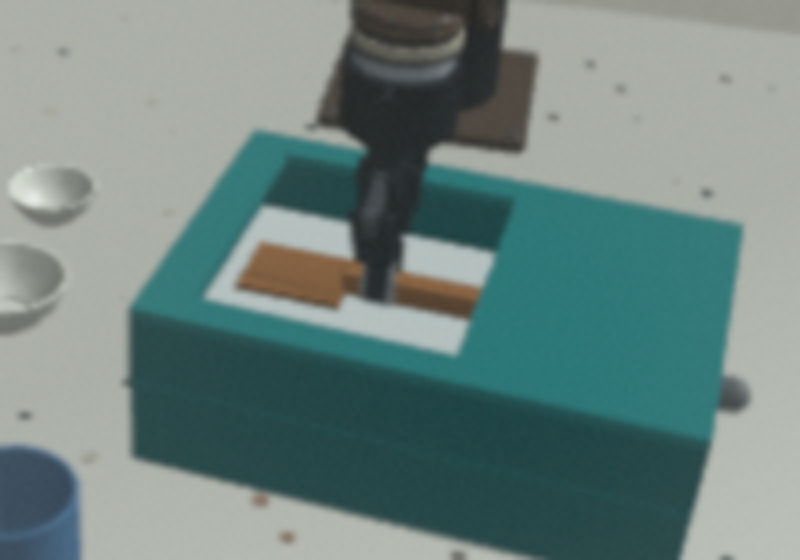

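Call:
drive_tool(
  steps=[
    [-0.4, 0, 0, 0, 0],
    [-0.4, 0, 0, 0, 0],
    [-0.4, 0, 0, 0, 0],
    [-0.4, 0, 0, 0, 0],
    [-0.2, 0, 0, 0, 0],
    [0, 0, 0, 0, 0],
  ],
)

```text
time: 6.0
eef_pos: [0.4843, 0.0149, 0.1133]
tcp_rot: [-0.521, -0.478, 0.522, -0.477]
contact_force: [-1.1, 0.1, -3.0]
opening: 0.2
```

```bash
python3 go.py
cat > fit.py <<'E'
# fit spatula pitch about jaw axis from the wood mask in the cameras
from h import *
import sys
from scipy.optimize import minimize
def pts():
    g=[]
    for x in np.linspace(-28,28,15):
        for y in np.linspace(-125,-53,19): g.append((x,y,-3))
    return np.array(g)/1000
E
python3 - <<'E'
from h import *
c=read_camera("scene")
cv2.imwrite("pics/s3.png",cv2.resize(c["frame"][140:280,230:430,::-1],None,fx=4,fy=4,interpolation=cv2.INTER_CUBIC))
E
rm fit.py
```

```text
t 6.0 p [0.4843 0.0149 0.1133] open 0.2 F [-1.14  0.08 -3.05] q [-0.18 -0.    2.13 -0.    1.01 -0.09]
tool axes cols
 [[-6.000e-04  9.961e-01 -8.840e-02]
 [-1.000e-04 -8.840e-02 -9.961e-01]
 [-1.000e+00 -6.000e-04  1.000e-04]]
```

View pics/s3.png

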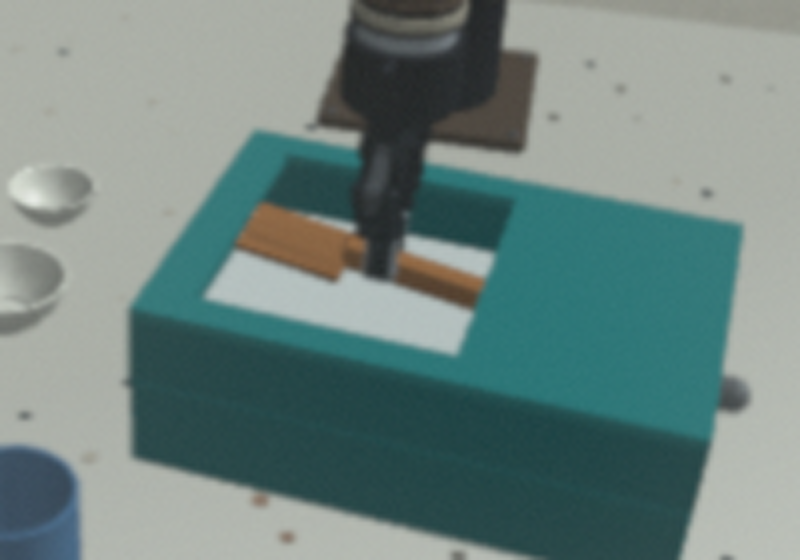

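Call:
drive_tool(
  steps=[
    [-0.3, 0, 0, 0, 0],
    [-0.3, 0, 0, 0, 0],
    [-0.3, 0, 0, 0, 0],
    [0, 0, 0, 0, 0],
  ],
)

```text
time: 6.45
eef_pos: [0.4845, 0.0148, 0.1227]
tcp_rot: [-0.521, -0.477, 0.522, -0.477]
contact_force: [-0.8, -1.1, -4.0]
opening: 0.203
```

```bash
python3 go.py
python3 - <<'E'
from h import *
c=read_camera("scene"); f=cv2.resize(c["frame"][:,:,::-1],None,fx=4,fy=4,interpolation=cv2.INTER_CUBIC)
p=readout.get_state()["eef_pos"]; g=p+[0,0,.006]
for th,col in((-12,(0,0,255)),(-16,(0,255,0)),(-20,(255,0,0))):
    r=R.from_euler('z',np.radians(-5.1))*R.from_euler('x',np.radians(th))
    P=g+r.apply(np.array([[-28,-95,-3],[28,-95,-3],[28,-23,-3],[-28,-23,-3]])/1000)
    q=g+r.apply(np.array([[9,-23,9],[9,60,9],[9,60,-9],[9,-23,-9]])/1000)
    for A in(P,q): cv2.polylines(f,[np.round(proj(c,A)*4+1.5).astype(int)],True,col,1)
    e=g+r.apply(np.array([[0,-95,-9],[0,155,-9]])/1000); print(th,"blade tip z",e[0],"handle end low",e[1])
cv2.imwrite("pics/s4.png",f[560:1100,920:1720])
E
```

```text
t 6.45 p [0.4845 0.0148 0.1227] open 0.203 F [-0.85 -1.09 -4.  ] q [-0.18 -0.02  2.12 -0.    1.03 -0.09]
tool axes cols
 [[-2.000e-04  9.961e-01 -8.830e-02]
 [-4.000e-04 -8.830e-02 -9.961e-01]
 [-1.000e+00 -2.000e-04  4.000e-04]]
-12 blade tip z [ 0.47605095 -0.07966199  0.13951987] handle end low [0.49778889 0.1639068  0.08754195]
-16 blade tip z [ 0.47613937 -0.0786713   0.14610578] handle end low [0.49750204 0.16069273 0.07719645]
-20 blade tip z [ 0.47626841 -0.07722543  0.15260627] handle end low [0.49715174 0.15676768 0.06710123]
```

View pics/s4.png

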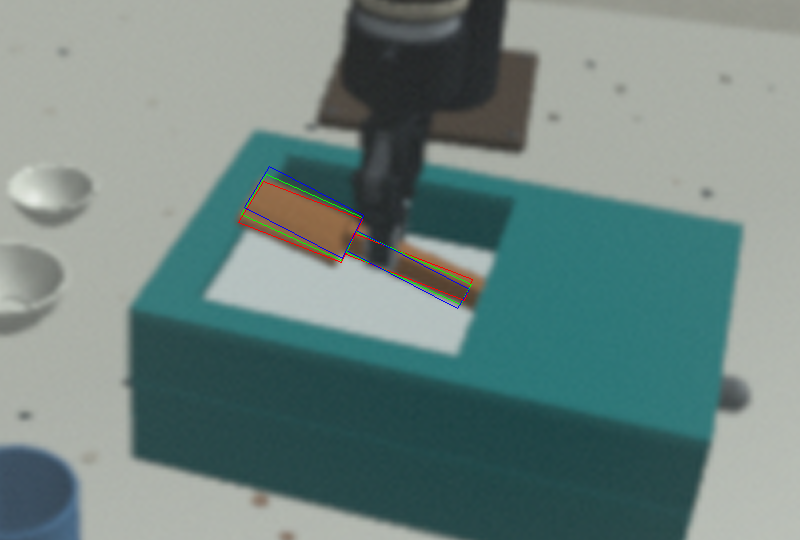

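Call:
drive_tool(
  steps=[
    [-0.2, 0, 0.6, 0, 0],
    [-0.28, 0, 1, 0, 0],
    [-0.28, 0, 1, 0, 0],
    [-0.28, 0, 1, 0, 0],
    [-0.28, 0, 1, 0, 0],
    [0, 0, 0, 0, 0],
  ],
)

```text
time: 7.1
eef_pos: [0.481, -0.0329, 0.1365]
tcp_rot: [-0.522, -0.476, 0.522, -0.478]
contact_force: [-0.1, -1.5, -2.1]
opening: 0.198
```

```bash
python3 go.py
```

```text
t 7.1 p [ 0.481  -0.0329  0.1365] open 0.198 F [-0.14 -1.46 -2.08] q [-0.28 -0.04  2.12 -0.    1.06 -0.19]
tool axes cols
 [[ 0.0015  0.9959 -0.0901]
 [-0.0019 -0.0901 -0.9959]
 [-1.      0.0016  0.0018]]
```

Call:
drive_tool(
  steps=[
    [-0.25, 0, 1, 0, 0],
    [-0.25, 0, 1, 0, 0],
    [-0.25, 0, 1, 0, 0],
    [-0.25, 0, 1, 0, 0],
    [-0.25, 0, 1, 0, 0],
    [-0.1, 0, 0.4, 0, 0],
    [0, 0, 0, 0, 0],
    [0, 0, 0, 0, 0],
  ],
)

```text
time: 7.9
eef_pos: [0.4757, -0.0847, 0.149]
tcp_rot: [0.522, 0.477, -0.522, 0.477]
contact_force: [-0.4, 0.3, -0.2]
opening: 0.201
```

```bash
python3 go.py
python3 - <<'E'
from h import *
fs=[]
for n,(x,y) in(("scene",(190,130)),("top",(150,150))):
    c=read_camera(n); fs.append(cv2.resize(c["frame"][y:y+100,x:x+266,::-1],None,fx=3,fy=3,interpolation=cv2.INTER_CUBIC))
cv2.imwrite("pics/s5.png",np.vstack(fs))
E
```

```text
t 7.9 p [ 0.4757 -0.0847  0.149 ] open 0.201 F [-0.4   0.34 -0.16] q [-0.39 -0.06  2.11  0.    1.09 -0.3 ]
tool axes cols
 [[-0.00e+00  9.96e-01 -8.90e-02]
 [ 3.00e-04 -8.90e-02 -9.96e-01]
 [-1.00e+00 -1.00e-04 -3.00e-04]]
```

View pics/s5.png

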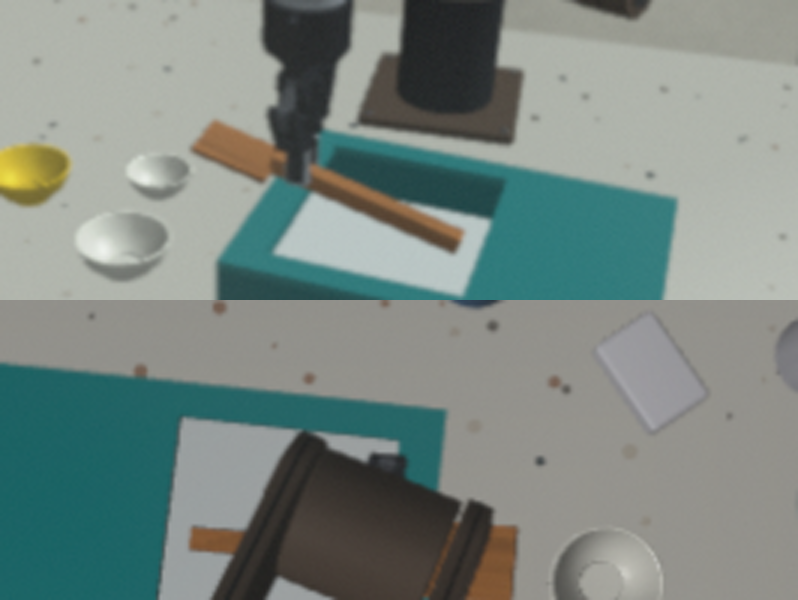

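Call:
drive_tool(
  steps=[
    [-1.5, 0, 0, 0, 0],
    [-2, 0, 0, 0, 0],
    [-2, 0, 0, 0, 0],
    [-0.5, 0, -1, 0, 0],
    [0, 0, -2.5, 0, 0],
    [0, 0, -3, 0, 0],
    [0, 0, -3, 0, 0],
    [0, 0, -2, 0, 0],
    [0, 0, -1, 0, 0],
    [0, 0, 0, 0, 0],
  ],
)

```text
time: 9.0
eef_pos: [0.4863, 0.0412, 0.2083]
tcp_rot: [-0.521, -0.478, 0.521, -0.478]
contact_force: [0.5, -0.1, -0.4]
opening: 0.202
```

Call:
drive_tool(
  steps=[
    [1, 0, 0, 0, 0],
    [1.5, 0, 0, 0, 0],
    [1, 0, 0, 0, 0],
    [0.5, 0, 0, 0, 0],
    [0, 0, 0, 0, 0],
    [0, 0, 0, 0, 0],
  ],
)

```text
time: 9.6
eef_pos: [0.487, 0.0394, 0.1693]
tcp_rot: [0.522, 0.477, -0.522, 0.477]
contact_force: [0.3, 0.3, -0.0]
opening: 0.199
```

```bash
python3 go.py
```

```text
t 9.6 p [0.487  0.0394 0.1693] open 0.199 F [ 0.28  0.3  -0.  ] q [-0.13 -0.07  2.08 -0.    1.13 -0.04]
tool axes cols
 [[ 5.00e-04  9.96e-01 -8.93e-02]
 [-1.00e-04 -8.93e-02 -9.96e-01]
 [-1.00e+00  5.00e-04  1.00e-04]]
```

Call:
drive_tool(
  steps=[
    [0.7, 0, 0, 0, 0],
    [0.7, 0, 0, 0, 0],
    [0.6, 0, 0, 0, 0],
    [0.6, 0, 0, 0, 0],
    [0.5, 0, 0, 0, 0],
    [0, 0, 0, 0, 0],
  ],
)

```text
time: 10.2
eef_pos: [0.4862, 0.04, 0.1369]
tcp_rot: [-0.521, -0.478, 0.522, -0.477]
contact_force: [0.8, -0.0, 0.7]
opening: 0.199
```

Call:
drive_tool(
  steps=[
    [0.2, 0, 0, 0, 0],
    [0.2, 0, 0, 0, 0],
    [0, 0, 0, 0, 0],
  ],
)

```text
time: 10.5
eef_pos: [0.4867, 0.0398, 0.1339]
tcp_rot: [-0.522, -0.477, 0.522, -0.477]
contact_force: [-0.4, -1.0, 0.8]
opening: 0.201
```

```bash
python3 go.py
```

```text
t 10.5 p [0.4867 0.0398 0.1339] open 0.201 F [-0.35 -1.03  0.83] q [-0.13 -0.02  2.11  0.    1.06 -0.04]
tool axes cols
 [[-2.000e-04  9.961e-01 -8.870e-02]
 [ 0.000e+00 -8.870e-02 -9.961e-01]
 [-1.000e+00 -2.000e-04 -0.000e+00]]
```

Call:
drive_tool(
  steps=[
    [0.15, 0, 0, 0, 0],
    [0.1, 0, 0, 0, 0],
    [0, 0, 0, 0, 0],
  ],
)

```text
time: 10.8
eef_pos: [0.4868, 0.0397, 0.1315]
tcp_rot: [-0.522, -0.477, 0.522, -0.477]
contact_force: [0.2, -0.5, 1.1]
opening: 0.204
```

Call:
drive_tool(
  steps=[
    [0.1, 0, 0, 0, 0],
    [0, 0, 0, 0, 0],
    [0, 0, 0, 0, 0],
  ],
)

```text
time: 11.1
eef_pos: [0.4868, 0.0398, 0.1306]
tcp_rot: [0.522, 0.477, -0.522, 0.477]
contact_force: [0.2, -1.0, 1.1]
opening: 0.202
```

Call:
drive_tool(
  steps=[
    [0.1, 0, 0, 0, 0],
    [0, 0, 0, 0, 0],
    [0, 0, 0, 0, 0],
  ],
)

```text
time: 11.4
eef_pos: [0.4868, 0.0398, 0.1295]
tcp_rot: [0.522, 0.477, -0.522, 0.477]
contact_force: [0.2, -2.0, 1.7]
opening: 0.199
```

Call:
drive_tool(
  steps=[
    [0.1, 0, 0, 0, 0],
    [0, 0, 0, 0, 0],
    [0, 0, 0, 0, 0],
  ],
)

```text
time: 11.7
eef_pos: [0.4869, 0.0398, 0.1287]
tcp_rot: [0.522, 0.477, -0.522, 0.477]
contact_force: [-0.4, -0.8, 1.8]
opening: 0.203
```

```bash
cat > fit.py <<'E'
from h import *
from scipy.optimize import differential_evolution as DE
import sys
st=readout.get_state(); g0=np.array(st["eef_pos"]); Rt=R.from_quat(st["tcp_rot"]).as_matrix(); u=-Rt[:,2]
yaw=np.degrees(np.arctan2(-u[0],u[1])); S=4
B=lambda x,y0,y1,z0,z1: np.array([(a,b,c) for a in(-x,x) for b in(y0,y1) for c in(z0,z1)])/1000
boxes=[B(28,-95,-23,-9,-3),B(9,-27,155,-9,9)]
cam=read_camera("scene"); f=cam["frame"]; h=cv2.cvtColor(f,cv2.COLOR_RGB2HSV)
m=((h[:,:,0]>5)&(h[:,:,0]<18)&(h[:,:,1]>110)&(h[:,:,2]>50)).astype(np.uint8)
gr=proj(cam,g0)[0]; roi=np.zeros_like(m); x,y=gr.astype(int); roi[max(0,y-70):y+70,max(0,x-110):x+110]=1; m*=roi
n,l,s,_=cv2.connectedComponentsWithStats(m); m=np.isin(l,[i for i in range(1,n) if s[i,4]>40]).astype(np.uint8)
M=cv2.resize(m,None,fx=S,fy=S,interpolation=cv2.INTER_NEAREST); dark=cv2.resize((f.max(2)<70).astype(np.uint8),None,fx=S,fy=S,interpolation=cv2.INTER_NEAREST)
def sil(p):
    o=np.zeros_like(M); r=R.from_euler('z',np.radians(yaw+p[4]))*R.from_euler('x',np.radians(p[0]))
    for b in boxes:
        q=proj(cam,g0+np.array([0,0,p[1]/1000])+r.apply(b+np.array([p[3],p[2],0])/1000)); cv2.fillConvexPoly(o,cv2.convexHull(np.round(q*S+S/2-.5).astype(np.int32)),1)
    return o
def cost(p):
    o=sil(p); return 1-(o&M).sum()/(((o&(1-dark))|M).sum())
r=DE(cost,[(-20,8),(0,10),(-8,8),(-3,3),(-3,3)],maxiter=35,popsize=8,seed=1)
print("mask",m.sum(),"yaw",yaw.round(2),"pitch,dz,dy,dx,dyaw",r.x.round(2),"IoU",round(1-r.fun,3))
f4=cv2.resize(f[:,:,::-1],None,fx=S,fy=S,interpolation=cv2.INTER_CUBIC); cs,_=cv2.findContours(sil(r.x),0,2); cv2.drawContours(f4,cs,-1,(0,255,0),1)
X,Y=int(gr[0]*S),int(gr[1]*S); cv2.imwrite("pics/fit.png",f4[max(0,Y-280):Y+280,max(0,X-400):X+400])
for q in np.arange(-14,6,2): 
    v=r.x.copy(); v[0]=q; print(q,round(1-cost(v),3),end="; ")
E
python3 fit.py
```

```text
mask 486 yaw -5.08 pitch,dz,dy,dx,dyaw [ 2.2   6.52 -0.86 -2.17 -2.49] IoU 0.501
-14 0.201; -12 0.227; -10 0.257; -8 0.294; -6 0.343; -4 0.415; -2 0.471; 0 0.485; 2 0.49; 4 0.496;
```

View pics/fit.png

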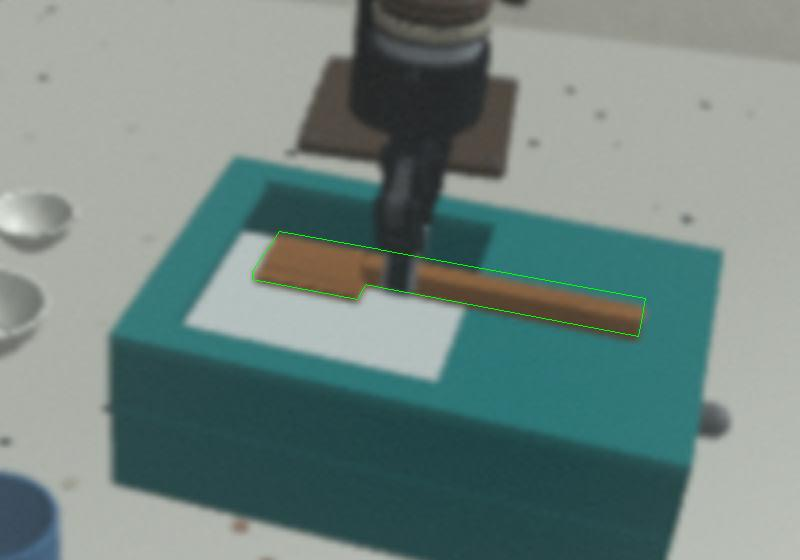

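```bash
python3 - <<'E'
s=open("fit.py").read()
s=s.replace("S=4\n","S=4\nFIX=True\n",1)
s=s.replace("def sil(p):","""def sil(p):""")
s=s.replace("def cost(p):","""box=np.zeros_like(M)
for t in(-16,-8,0,6): box|=sil([t,5,0,0,0])
box=cv2.dilate(box,np.ones((33,33),np.uint8))
rb=cv2.cvtColor(cv2.resize(f,None,fx=S,fy=S,interpolation=cv2.INTER_CUBIC),cv2.COLOR_RGB2HSV)
R_,B_=[cv2.resize(f[:,:,i],None,fx=S,fy=S,interpolation=cv2.INTER_CUBIC).astype(int) for i in(0,2)]
M=((R_-B_>30)).astype(np.uint8)*box; n,l,s,_=cv2.connectedComponentsWithStats(M); M=np.isin(l,[i for i in range(1,n) if s[i,4]>600]).astype(np.uint8)
def cost(p):""")
s=s.replace('print("mask",m.sum()','print("mask",M.sum()/16,[tuple(q) for q in s[1:] if q[4]>600]')
s=s.replace("cv2.drawContours(f4,cs,-1,(0,255,0),1)","cv2.drawContours(f4,cs,-1,(0,255,0),1); cs,_=cv2.findContours(M,0,2); cv2.drawContours(f4,cs,-1,(255,0,255),1)")
open("fit.py","w").write(s)
E
python3 fit.py
```

```text
mask 728.6875 [(np.int32(1196), np.int32(770), np.int32(128), np.int32(63), np.int32(5258)), (np.int32(1358), np.int32(798), np.int32(225), np.int32(71), np.int32(6401))] yaw -5.09 pitch,dz,dy,dx,dyaw [ 2.03  6.74  0.24 -2.41 -1.88] IoU 0.752
-14 0.266; -12 0.306; -10 0.36; -8 0.431; -6 0.516; -4 0.603; -2 0.68; 0 0.717; 2 0.752; 4 0.672;
```

```bash
sed -i 's/(-3,3),(-3,3)\]/(-.5,.5),(-.5,.5)]/; s/R_-B_>30/R_-B_>22/' fit.py; python3 fit.py
```

```text
mask 787.75 [(np.int32(1195), np.int32(769), np.int32(130), np.int32(65), np.int32(5577)), (np.int32(1357), np.int32(797), np.int32(227), np.int32(73), np.int32(7027))] yaw -5.08 pitch,dz,dy,dx,dyaw [ 0.62  6.32 -0.07 -0.06  0.  ] IoU 0.797
-14 0.296; -12 0.345; -10 0.407; -8 0.487; -6 0.575; -4 0.677; -2 0.763; 0 0.783; 2 0.762; 4 0.666;
```

Call:
drive_tool(
  steps=[
    [0.05, 0, 0, 0, 0],
    [0, 0, 0, 0, 0],
    [0, 0, 0, 0, 0],
  ],
)

```text
time: 12.15
eef_pos: [0.487, 0.0397, 0.1286]
tcp_rot: [0.522, 0.477, -0.522, 0.477]
contact_force: [-1.6, -0.2, 5.9]
opening: 0.202
```

Call:
drive_tool(
  steps=[
    [0, 0, 0, 0, 0],
    [0, 0, 0, 0, 0],
    [0, 0, 0, 0, 0],
    [-0.5, 0, 0, 0, 0],
    [-1, 0, 0, 0, 0],
    [-1.5, 0, 0, 0, 0],
    [-1.5, 0, 0, 0, 0],
    [-1.5, 0, 0, 0, 0],
    [-1, 0, 0, 0, 0],
    [0, 0, 0, 0, 0],
  ],
  force=90,
)

```text
time: 13.15
eef_pos: [0.4876, 0.0397, 0.1998]
tcp_rot: [0.522, 0.476, -0.521, 0.478]
contact_force: [0.5, -0.4, -0.6]
opening: 0.184
```

Call:
drive_tool(
  steps=[
    [0, 0, 1, 0, 0],
    [0, 0, 2, 0, 0],
    [0, 0, 3, 0, 0],
    [0, 0, 4, 0, 0],
    [0, -0.1, 4, 0, 0],
    [0, -0.1, 4, 0, 0],
    [0, -0.1, 3, 0, 0],
    [0, 0, 2, 0, 0],
    [0, 0, 1, 0, 0],
    [0, 0, 0.5, 0, 0],
  ],
)

```text
time: 14.15
eef_pos: [0.4613, -0.2047, 0.197]
tcp_rot: [-0.522, -0.478, 0.522, -0.476]
contact_force: [1.2, -0.0, -2.1]
opening: 0.178
```

Call:
drive_tool(
  steps=[
    [0, 0, 0, 0, 0],
    [0, 0, 0, 0, 0],
    [0, 0, 0, 0, 0],
  ],
)

```text
time: 14.45
eef_pos: [0.4621, -0.2031, 0.1979]
tcp_rot: [0.521, 0.478, -0.521, 0.478]
contact_force: [0.4, 0.6, -0.7]
opening: 0.186
```

```bash
python3 go.py .4623 -.2077 .2 ; python3 fit.py
python3 - <<'E'
from h import *
c=read_camera("top"); cv2.imwrite("pics/topn.png",c["frame"][:,:,::-1])
import pickle
o=pickle.load(open("top.pkl","rb"))["frame"].astype(int); d=np.abs(o-c["frame"]).max(2)>60
print("changed px by region (cooler left, mug, ice, tin, jar, yellow, small bowl):",[int(d[a:b,e:f].sum()) for a,b,e,f in((170,300,130,205),(110,155,290,342),(150,195,345,388),(145,185,405,450),(200,232,412,450),(265,305,390,432),(288,318,340,372))])
E
```

```text
t 14.45 p [ 0.4621 -0.2031  0.1979] open 0.186 F [ 0.36  0.61 -0.66] q [-0.62 -0.06  2.02  0.    1.18 -0.53]
tool axes cols
 [[-2.000e-04  9.962e-01 -8.740e-02]
 [ 3.000e-04 -8.740e-02 -9.962e-01]
 [-1.000e+00 -2.000e-04 -3.000e-04]]
shift tool cm [-0.21  0.06  0.46]
mask 743.75 [(np.int32(855), np.int32(617), np.int32(121), np.int32(58), np.int32(4741)), (np.int32(1006), np.int32(638), np.int32(219), np.int32(69), np.int32(7159))] yaw -5.01 pitch,dz,dy,dx,dyaw [ 0.22  6.1   0.97 -0.24 -0.09] IoU 0.848
-14 0.282; -12 0.334; -10 0.399; -8 0.477; -6 0.57; -4 0.682; -2 0.8; 0 0.842; 2 0.752; 4 0.617; changed px by region (cooler left, mug, ice, tin, jar, yellow, small bowl): [0, 0, 0, 0, 0, 0, 574]
```

Call:
drive_tool(
  steps=[
    [0, 0, 0.3, 0, 0],
    [0, 0, 0.25, 0, 0],
    [0, 0, 0, 0, 0],
    [0, 0, 0, 0, 0],
    [0, 0, 0, 0, 0],
  ],
)

```text
time: 15.05
eef_pos: [0.4615, -0.2095, 0.198]
tcp_rot: [0.522, 0.477, -0.522, 0.477]
contact_force: [-0.2, 0.1, -1.6]
opening: 0.184
```

```bash
python3 go.py .4623 -.2077 .2 ; python3 fit.py
python3 - <<'E'
from h import *
fs=[cv2.resize(read_camera(n)["frame"][y:y+300,x:x+400,::-1],None,fx=1,fy=1) for n,x,y in(("scene",80,80),("top",130,100))]
cv2.imwrite("pics/fin.png",np.hstack(fs))
E
```

```text
t 15.05 p [ 0.4615 -0.2095  0.198 ] open 0.184 F [-0.22  0.14 -1.61] q [-0.63 -0.06  2.02  0.    1.18 -0.54]
tool axes cols
 [[-0.00e+00  9.96e-01 -8.88e-02]
 [ 1.00e-04 -8.88e-02 -9.96e-01]
 [-1.00e+00 -0.00e+00 -1.00e-04]]
shift tool cm [-0.2   0.06 -0.19]
mask 739.9375 [(np.int32(846), np.int32(616), np.int32(120), np.int32(57), np.int32(4724)), (np.int32(998), np.int32(636), np.int32(217), np.int32(69), np.int32(7115))] yaw -5.1 pitch,dz,dy,dx,dyaw [-0.51  5.13  0.85 -0.49  0.25] IoU 0.845
-14 0.283; -12 0.329; -10 0.393; -8 0.473; -6 0.566; -4 0.682; -2 0.804; 0 0.834; 2 0.731; 4 0.616;
```

View pics/fin.png

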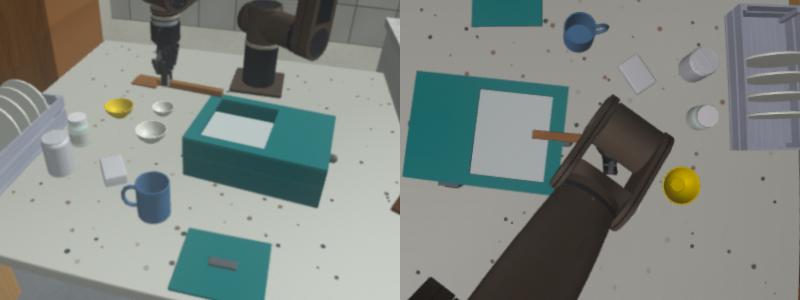

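```bash
python3 -c "
from h import *
import pickle
o=pickle.load(open('scene.pkl','rb'))['frame'];c=read_camera('scene')['frame']
w=lambda y,x,h,b:cv2.phaseCorrelate(cv2.cvtColor(o[y:y+h,x:x+b],7).astype(np.float32),cv2.cvtColor(c[y:y+h,x:x+b],7).astype(np.float32))
print('cooler front',w(215,260,70,150),'bowl',w(196,205,34,50)); print(readout.get_state()['dq'].round(4)); print(sign_off())"
```

```text
cooler front ((0.08077980152783937, -0.19146983784879978), 0.7363080007058603) bowl ((-0.09006373326333872, -0.008653608836489468), 1.0155485860506694)
[-0.      0.0006  0.0003  0.0002  0.0004  0.0004]
the job is handed in; nothing more can be done
None
```

The spatula is out of the cooler and held at about z = 0.20 m over the larger white bowl; I handed the job in at about 15 s of the 43 s allowed.

**What I did:** I gripped the handle lightly, 30 mm to the blade side of its middle. Lifting it against the edge of the lid panel tilted the blade up about 13°, and I drew it out blade first. To level it, I lowered the handle onto the lid panel, pressing with about 6 N. I then tightened the grip to 90 N, lifted it and carried it over the bowl.

**Last checks:**
- **Level:** the image fit gives a pitch of about −0.5°, and it read +0.2° a moment earlier. That is level to within roughly 1°, though the fit overlaps the picture only about 0.85, because the gripper hides part of the spatula.
- **Blade over the bowl:** by calculation, the blade's middle is within about 1–2 mm of the bowl's centre. The arm hides the bowl in the last top picture, so this rests on its position measured at the start.
- **Height:** the underside is about 0.19 m up, against 0.125 m for the lid.
- **Still:** joint speeds were essentially zero at hand-in.
- **Cooler and bowl:** both moved less than 0.2 px in the scene picture.
- **Other things:** a top-view comparison just before the last small move showed no change at the mug, ice block, tin, jar or yellow bowl. It did show changed pixels around the small white bowl. I put that down to the arm covering it, and it stands upright in the last scene picture.

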